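# Turn and stack the slim totes

## Task

The green tote stands on the turntable with a bolt in it, and the blue tote is to stand on top of it with its yellow end towards you, the robot; these totes stack only when their yellow ends point opposite ways, else the upper one sinks in or sits askew. First swing the green tote round on its turntable by gently pushing it, neither gripping nor lifting it, until its yellow end points straight away from you; then set the blue tote on it so that all its feet sit level down in the seats of the green rim, and let go. Keep the bolt in the green tote and do not disturb the other things on the bench.

Things in the scene. Friction and masses are not known exactly. Their poses are not given: they have to be found in the camera images.
- turntable: low round turntable, foot fixed to the bench; its aluminium platter, 174 mm across, turns without end about the vertical axis through this origin and stays where left (about 0.5 N at a tote's end turns it). Origin at bench level, axes parallel to the world's (x away from the robot). Platter floor 20 mm above the bench, raised edge 6 mm higher.
- green_tote: green slim stack-nest tote, same shape as the blue one, with a yellow +x end; origin at the centre of its underside, z up. Stands loose on the platter (underside 20 mm, rim top 82 mm above the bench), kept central by the platter's edge with 4 mm play, and turns with the platter when its side is pushed.
- blue_tote: blue slim open tote, 168 mm long (x), 66 wide (y), 62 high, about 0.2 kg, +x end yellow; origin at the centre of its underside, z up. The rim, 50 to 62 mm up, has upright outer faces 66 mm apart that can be gripped from above at mid length; walls taper inward below. Starts on the bench, yellow end within 0.6 rad of facing the robot.
- green_tote_mark (a point): yellow end of the green tote: 80 mm from its origin along its +x, 56 mm above its underside. Its rim has four seats 6 mm deep in the long sides, at x = -55 and +25 mm, which take the other tote's feet with about 4 mm play each way when the yellow ends point contrary ways and the origins in line.
- blue_tote_mark (a point): yellow end of the blue tote: 80 mm from its origin along its +x, 56 mm above its underside. Its four feet (16x12 mm) lie at x = +55 and -25 mm, y = +-20 mm. Stacked in the seats, its underside is 56 mm above the green tote's; the same way round it nests, 25 mm above.
- bolt: steel hex bolt, 82 mm long, 20 mm wide, 16 mm high, lying lengthwise in the green tote; origin at the centre of its underside
- masking_tape: roll of masking tape lying flat, 96 mm across, 25 mm high, to the robot's right; leave alone
- cork_block: cork sanding block, 60x105x30 mm, to the robot's left; leave alone
- tape_measure: yellow tape measure, 36x86x62 mm, behind the work; leave alone

How it is judged:
By the outcome, as a careful person would: the job done as asked, in the order asked, and still so for the second after the job is handed in, with the robot touching nothing.
It also fails if it takes over 58 s, if anything falls off the work surface, if the arm or the gripper's body presses on something with over 40 N, if the wrist force passes 120 N, or if a joint passes its speed limit or range.

## Robot

A 6-joint arm with a two-finger parallel gripper is mounted at the origin on a cart in front of the work surface, level with it; the furniture and walls round the work are solid. World frame = base frame: x ahead of the robot, y to its left, z up, the work surface at z = 0. Lengths are in m, angles in rad, forces in N, time in s.
With the tool pointing down it reaches from about 0.3 to 0.775 m from the base axis. Payload 14.6 kg.
Tool frame: the origin (TCP) lies at the very end of the fingers, on their centre line; the grasp point (between the pads) lies 19 mm behind it; z points along the fingers, y is the line along which they close (so a half turn about z gives the same grasp; the last joint's range is limited). The gripper opens to 94 mm and grips with 3 to 60 N. Pads are 16 mm wide; open, the fingers measure 119 mm over their backs; the gripper's body (75 mm by 177 mm) begins 78 mm behind the grasp point.
Start: joints at [-1.248, 0.3, 1.521, -0, 1.321, -0.067], TCP at [0.209, -0.509, 0.205] pointing down, gripper open.
Joint ranges: [-3.03, 3.03], [-0.79, 2.21], [0.23, 2.52], [-1.04, 4.18], [0, 3.07], [-2.55, 2.55]. Speed limits (rad/s): [2.22, 2.22, 2.57, 3.14, 3.14, 3.14].

## Interface

Orientations are given as [roll, pitch, yaw] about the fixed x, y, z axes, in that order (R = Rz(yaw) Ry(pitch) Rx(roll)).
In Python, from station import ctrl, camera, camera_info, finder gives the robot as it stands.
- The arm moves only by the tool carry_out, never from a script. Its argument "motion" is a list of rows, each a list of 2 entries, a list of its own where there are three numbers: the shift along the tool's x, y, z as a fraction of full scale, then the turn about the tool's z as a fraction of full scale. A call has 1 to 12 rows; each row is the pose to reach, as a shift and turn from the pose commanded when the call began, along the tool's axes at that moment, turning the shorter way round; what a row does not reach only later rows make up. Full scale, the value 1, is 200 mm for a shift and 360 degrees for a turn. A row lasts 1/10 s, in which the tool goes at most 50 mm and 8.59 degrees, less where a joint would pass 70% of its speed; a pose out of reach is approached as far as the arm can. A call with a number of a shift or a turn outside -1 to 1 is refused whole. A call with a gripper value outside its range is refused whole. "hand" is the closure, from -1 (fully open) to 1 (shut), set as the call begins (left out, the last holds). The fingers move at their own pace and stop on an object; "force" is the grip in N (left out, the last holds). Time passes only in rows, so rows that repeat a pose let the fingers close. It gives the time, the measured TCP pose, the force, the opening and the grip force at its end, in the units of the state.
- ctrl.get_obs(): the state, without advancing time (a new reading comes with each control period).
- camera(name): name is "scene" or "top" or "wrist"; returns (picture, depth): 420x560x3 uint8, blue, green, red; 420x560 float32, m along the optical axis (not along the pixel's ray), 0 where there is no reading.
- camera_info(name): a dict with "camera_matrix" (3x3 intrinsics, pixels), "origin" and "attitude" of the camera in the world. Camera axes: x right, y down, z forward; pixel columns grow to the right and rows downward; lengths in m; the calibration is good to about 2 mm. The wrist camera is an equidistant fisheye: a pixel r from the principal point sees the ray r / f radians off the axis. A picture is of the moment at which its call begins: read the wrist's pose just before it. camera_info takes no time and is no camera call; for the wrist camera it gives the pose at the moment of the call.
- ctrl.hand_in(): hands the job in; it is judged then, once.
Trained networks look in the newest picture that a camera, given by its name, has taken for a name from the list of things; names that differ only in an ending like _2 or _b are one class to them, and where a whole thing is asked for, a point or a joint stands for the part that bears it (a point fixed in the world has none). Each returns a list of dicts, best first, with "conf" (0 to 1); they miss things now and then, are a little off and sometimes report something else, mostly with a low value. They report only what shows in the picture. A call takes as long as a camera call.
- finder.boxes_of(camera, query): "location" ([column, row] in pixels, amid what is visible of it).
- finder.cut_out(camera, query): "mask" (420x560 bool, what is visible of it) and "location" ([column, row] in pixels, amid what is visible of it).
- finder.pinpoint(camera, query): "location" ([column, row] in pixels: a listed point, or the origin of a listed thing).
The state is a dict: "time_s": time; "qpos": joint angles; "joint_vel": joint speeds; "tau": joint torques, N m; "ee_pos": TCP position; "eef_rot": TCP orientation; "force": force on the tool from outside, world axes, zero at the start; "moment": the same for the moment, N m; "grip_width": finger opening in m; "grip_force": force on a finger pad.
Only numpy, scipy, OpenCV 4.12 (cv2) and the standard library are available. Lean on these libraries where they do the work, as an engineer would, in place of code of your own. Each camera call takes 0.05 s, during which the arm holds its last target. There are 200 camera calls.

## Working session

There is one attempt and no reset: what is moved stays moved. The work goes in short steps, Python scripts to look and compute and a tool call to move; the robot and the scene stay as the last step left them, time stands still between calls to the robot, and variables do not carry over. Pictures are saved under pics/ and viewed, at most 10 in all, crops included, and the job is handed in when it is done.

Besides the shell and the picture viewer there is one more tool, called after "Call:" by a JSON object that holds its "api" and its "payload", one argument or row to a line. carry_out: Moves the arm, as the interface text tells. Its arguments: {"type":"object","properties":{"motion":{"type":"array","items":{"type":"array"}},"hand":{"type":"number"},"force":{"type":"number"}},"required":["motion"]}

```bash
mkdir -p pics; cat > h.py <<'E'
import numpy as np, cv2
from scipy.spatial.transform import Rotation as R
from station import ctrl, camera, camera_info, finder
def att(i):
    a=np.array(i["attitude"],float)
    return a if a.shape==(3,3) else (R.from_euler('xyz',a).as_matrix() if a.size==3 else R.from_quat(a).as_matrix())
def ray(i,p):
    K=np.array(i["camera_matrix"]); return att(i)@np.array([(p[0]-K[0,2])/K[0,0],(p[1]-K[1,2])/K[1,1],1.])
def at_z(i,p,z):
    o=np.array(i["origin"]); d=ray(i,p); return o+d*(z-o[2])/d[2]
def deproj(i,p,dep):
    u,v=int(round(p[0])),int(round(p[1])); w=dep[max(v-1,0):v+2,max(u-1,0):u+2]; w=w[w>0]
    return np.array(i["origin"])+ray(i,p)*np.median(w) if w.size else None
def tri(i1,p1,i2,p2):
    o1,o2=np.array(i1["origin"]),np.array(i2["origin"]);d1,d2=ray(i1,p1),ray(i2,p2)
    s=np.linalg.lstsq(np.c_[d1,-d2],o2-o1,rcond=None)[0]
    a,b=o1+d1*s[0],o2+d2*s[1]; return (a+b)/2,np.linalg.norm(a-b)
E
python3 - <<'E'
from h import *
np.set_printoptions(precision=3,suppress=True)
print(ctrl.get_obs())
I={}
for c in("scene","top"):
    p,d=camera(c); cv2.imwrite(f"pics/{c}1.png",p); np.save(f"pics/{c}1.npy",d); I[c]=camera_info(c); print(c,I[c])
L={}
for q in("green_tote","blue_tote","green_tote_mark","blue_tote_mark","turntable","bolt","masking_tape","cork_block","tape_measure"):
    for c in I:
        r=finder.pinpoint(c,q)[:2]; L[c,q]=r
        print(q,c,[(np.round(x["location"],1),round(x["conf"],2)) for x in r])
    if L["scene",q] and L["top",q]: print("   tri",*tri(I["scene"],L["scene",q][0]["location"],I["top"],L["top",q][0]["location"]))
E
```

```text
{'time_s': 0.0, 'qpos': array([-1.248,  0.3  ,  1.522,  0.   ,  1.321, -0.067]), 'joint_vel': array([-0.   ,  0.001,  0.001, -0.001, -0.002, -0.   ]), 'tau': array([  0.   , -53.18 , -35.274,   0.071,   0.024,  -0.   ]), 'ee_pos': array([ 0.209, -0.508,  0.205]), 'eef_rot': array([-3.14, -0.  ,  0.39]), 'force': array([ 0.498, -0.629, -0.476]), 'moment': array([-0.08 , -0.006,  0.079]), 'grip_force': 0.0, 'grip_width': 0.09408025750978705}
scene {'camera_matrix': array([[436.309,   0.   , 271.571],
       [  0.   , 436.309, 205.798],
       [  0.   ,   0.   ,   1.   ]]), 'origin': array([0.075, 0.629, 1.088]), 'attitude': array([-2.458,  0.002, -2.454])}
top {'camera_matrix': array([[451.52 ,   0.   , 279.771],
       [  0.   , 451.52 , 207.071],
       [  0.   ,   0.   ,   1.   ]]), 'origin': array([0.232, 0.102, 1.463]), 'attitude': array([-2.875, -0.008, -1.793])}
green_tote scene [(array([226.8, 278.5]), 0.81)]
green_tote top [(array([215.1, 240.1]), 0.67)]
   tri [0.557 0.236 0.016] 0.010093823702135154
blue_tote scene [(array([322.8, 201.4]), 0.74)]
blue_tote top [(array([340.9
[... 443 characters left out ...]
e top [(array([215.3, 236.8]), 0.73)]
   tri [ 0.566  0.232 -0.001] 0.000968919306728233
bolt scene [(array([228.7, 279.5]), 0.66)]
bolt top [(array([211.2, 242.7]), 0.56)]
   tri [0.542 0.245 0.042] 0.003148489909571656
masking_tape scene [(array([381.8, 156. ]), 0.55)]
masking_tape top [(array([437.3, 212.2]), 0.75)]
   tri [ 0.498 -0.531 -0.052] 0.005934683041895375
cork_block scene [(array([186.8, 365.3]), 0.89)]
cork_block top [(array([148.9, 277.4]), 0.62)]
   tri [ 0.486  0.47  -0.021] 0.0004083719804268337
tape_measure scene [(array([238.3, 192. ]), 0.74), (array([220. , 293.1]), 0.2)]
tape_measure top [(array([283.1, 161.2]), 0.56)]
   tri [ 0.787 -0.05  -0.035] 0.006381183439878507
```

```bash
python3 - <<'E'
import cv2
a=cv2.imread("pics/top1.png")[130:330,100:500];cv2.imwrite("pics/top1c.png",cv2.resize(a,(800,400),interpolation=cv2.INTER_CUBIC))
a=cv2.imread("pics/scene1.png")[120:400,120:440];cv2.imwrite("pics/scene1c.png",cv2.resize(a,(640,560),interpolation=cv2.INTER_CUBIC))
E
```

```text
(no output)
```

View pics/top1c.png

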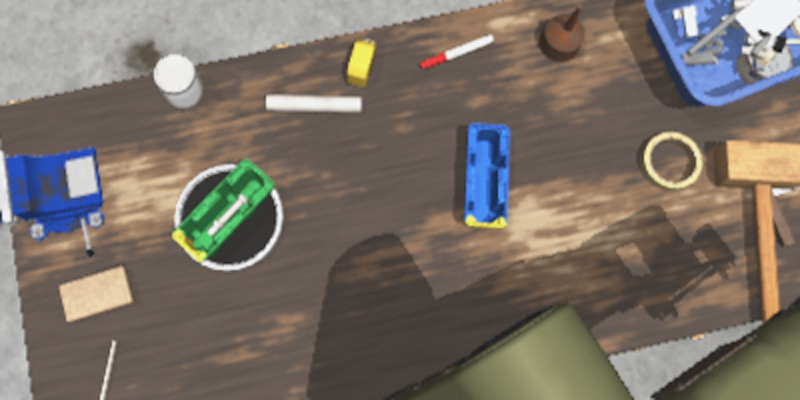

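View pics/scene1c.png

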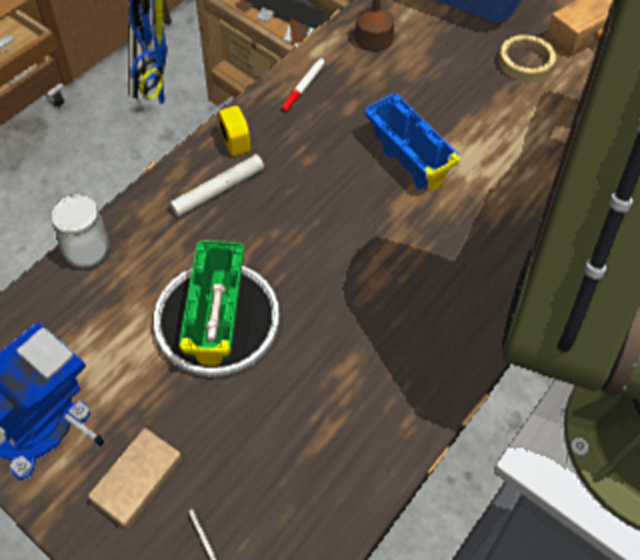

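The top view shows the green tote on the turntable at about (215,237), its yellow end at about (194,251). The blue tote is at about (342,218), its yellow end at about (343,241) facing the robot. The scene view agrees. Next I'll fit both totes from depth.

```bash
cat >> h.py <<'E'
def cloud(i,m,dep):
    v,u=np.nonzero(m&(dep>0)); K=np.array(i["camera_matrix"])
    d=np.c_[(u-K[0,2])/K[0,0],(v-K[1,2])/K[1,1],np.ones(len(u))]*dep[v,u][:,None]
    return np.array(i["origin"])+d@att(i).T, np.c_[u,v]
def colour(p,c):
    h=cv2.cvtColor(p,cv2.COLOR_BGR2HSV); lo,hi=dict(g=((45,110,40),(85,255,255)),b=((98,130,40),(125,255,255)),y=((22,130,90),(34,255,255)))[c]
    return cv2.inRange(h,lo,hi)>0
def tote(i,p,dep,col,cen,zr):
    """rect fit of rim points; returns centre, angle of +x(yellow), dims, z"""
    P,_=cloud(i,colour(p,col),dep); Y,_=cloud(i,colour(p,'y'),dep)
    near=lambda Q:Q[(np.hypot(*(Q[:,:2]-cen).T)<.105)]
    P,Y=near(P),near(Y); A=np.r_[P,Y]; A=A[(A[:,2]>zr-.014)&(A[:,2]<zr+.012)]
    r=cv2.minAreaRect((A[:,:2]*1000).astype(np.float32)); bx=cv2.boxPoints(r)
    e=max((bx[1]-bx[0],bx[2]-bx[1]),key=np.linalg.norm); yc=np.median(Y[:,:2],0)*1000
    if e@(yc-r[0])<0:e=-e
    return np.array(r[0])/1000,np.degrees(np.arctan2(e[1],e[0])),sorted(r[1]),len(A),np.percentile(A[:,2],[50,95]),yc/1000
E
python3 - <<'E'
from h import *
np.set_printoptions(precision=4,suppress=True)
for c in("scene","top"):
    p=cv2.imread(f"pics/{c}1.png");d=np.load(f"pics/{c}1.npy");i=camera_info(c)
    print(c,"g",*tote(i,p,d,'g',(.557,.236),.082)); print(c,"b",*tote(i,p,d,'b',(.528,-.18),.062))
    W,_=cloud(i,np.ones(d.shape,bool),d)
    m=np.hypot(W[:,0]-.56,W[:,1]-.236)
    q=W[(m>.075)&(m<.12)&(W[:,2]>.017)&(W[:,2]<.035)]
    (cx,cy),r=cv2.minEnclosingCircle((q[:,:2]*1000).astype(np.float32)); print("tt",cx,cy,r,len(q))
    b=W[(np.hypot(W[:,0]-.53,W[:,1]+.02)<.05)];print("bench z",np.median(b[:,2]))
E
```

```text
scene g [0.5587 0.2362] 125.47113 [66.6213150024414, 171.42921447753906] 685 [0.0786 0.0842] [0.5129 0.299 ]
scene b [ 0.5277 -0.1843] 162.5626 [71.21912384033203, 171.7889404296875] 539 [0.058  0.0647] [ 0.4535 -0.1575]
tt 559.2484741210938 235.79794311523438 87.88270568847656 640
bench z 0.0007202797308032416
top g [0.5578 0.2358] 125.28115 [67.52909851074219, 166.97909545898438] 508 [0.078  0.0853] [0.5228 0.3041]
top b [ 0.5252 -0.1836] 162.97276 [66.62051391601562, 170.05679321289062] 454 [0.0587 0.0652] [ 0.4496 -0.163 ]
tt 557.216552734375 235.82077026367188 87.22098541259766 397
bench z -8.058371162034117e-05
```

```bash
cat >> h.py <<'E'
def rows(wps,start=None):
    o=ctrl.get_obs(); s=start if start is not None else (*o["ee_pos"],np.degrees(o["eef_rot"][2])); y=np.radians(s[3])
    T=np.array([[np.cos(y),np.sin(y),0],[np.sin(y),-np.cos(y),0],[0,0,-1]])
    for w in wps:
        t=-(w[3]-s[3]); t=(t+180)%360-180
        print([[*map(float,np.round(T@(np.array(w[:3])-s[:3])/.2,3))],round(t/360,4)])
C=np.array([.558,.236])
def on_tote(x,y,yaw):
    a=np.radians(yaw); return C+[x*np.cos(a)-y*np.sin(a),x*np.sin(a)+y*np.cos(a)]
E
python3 - <<'E'
from h import *
p=on_tote(-.065,-.075,125.4);print(p)
rows([(*p,.14,125.4)])
E
```

```text
[0.65678786 0.22646278]
[[3.468, -2.549, 0.327], np.float64(-0.2863)]
```

Call:
{"api": "carry_out", "payload": {
  "motion": [
    [[0.85, -0.6, 0.1], 0],
    [[0.85, -0.6, 0.1], 0],
    [[0.85, -0.6, 0.1], 0],
    [[0.85, -0.6, 0.1], 0],
    [[0.85, -0.6, 0.1], 0]
  ],
  "hand": 1,
  "force": 20
}}

```text
time_s: 1.5
ee_pos: [0.3223, -0.3298, 0.1852]
eef_rot: [-3.141, -0.0, 0.393]
force: [-0.3, 0.1, 0.3]
grip_width: 0.0573
grip_force: 0.0
```

Call:
{"api": "carry_out", "payload": {
  "motion": [
    [[0.85, -0.6, 0], 0],
    [[0.85, -0.6, 0], 0],
    [[0.85, -0.6, 0], 0],
    [[0.85, -0.6, 0], 0],
    [[0.85, -0.6, 0], 0]
  ]
}}

```text
time_s: 2.0
ee_pos: [0.434, -0.1545, 0.1856]
eef_rot: [-3.142, -0.001, 0.394]
force: [0.1, -0.5, -0.6]
grip_width: 0.0173
grip_force: 0.0
```

Call:
{"api": "carry_out", "payload": {
  "motion": [
    [[0.85, -0.6, 0], 0],
    [[0.85, -0.6, 0], 0],
    [[0.85, -0.6, 0], 0],
    [[0.85, -0.6, 0], 0],
    [[0.85, -0.6, 0], 0]
  ]
}}

```text
time_s: 2.5
ee_pos: [0.5456, 0.0207, 0.1851]
eef_rot: [-3.141, -0.0, 0.393]
force: [-0.0, -0.9, 0.2]
grip_width: 0.0009
grip_force: 0.0
```

```bash
python3 - <<'E'
from h import *
o=ctrl.get_obs();print(o["time_s"],o["ee_pos"],o["eef_rot"],o["qpos"],o["grip_width"])
p=on_tote(-.065,-.075,125.4)
rows([(*p,.14,125.4)])
E
```

```text
2.5 [0.54555438 0.02070615 0.18507314] [-3.14130608e+00 -1.72439261e-04  3.92729213e-01] [-2.93186320e-02  3.08058081e-01  1.55889884e+00  3.47179049e-04
  1.27459583e+00  1.14864713e+00] 0.0008768108849045256
[[0.908, -0.738, 0.225], np.float64(-0.2858)]
```

Call:
{"api": "carry_out", "payload": {
  "motion": [
    [[0.908, -0.738, 0.2], -0.286],
    [[0.908, -0.738, 0.2], -0.286],
    [[0.908, -0.738, 0.2], -0.286],
    [[0.908, -0.738, 0.2], -0.286],
    [[0.908, -0.738, 0.2], -0.286],
    [[0.908, -0.738, 0.2], -0.286],
    [[0.908, -0.738, 0.2], -0.286],
    [[0.908, -0.738, 0.2], -0.286],
    [[0.908, -0.738, 0.2], -0.286],
    [[0.908, -0.738, 0.2], -0.286],
    [[0.908, -0.738, 0.2], -0.286],
    [[0.908, -0.738, 0.2], -0.286]
  ]
}}

```text
time_s: 3.7
ee_pos: [0.6563, 0.2216, 0.1453]
eef_rot: [-3.141, 0.0, 2.192]
force: [0.6, 0.1, -0.1]
grip_width: 0.0008
grip_force: 0.0
```

```bash
python3 - <<'E'
from h import *
o=ctrl.get_obs();print(o["time_s"],o["ee_pos"],np.degrees(o["eef_rot"]),o["qpos"])
p,d=camera("scene");cv2.imwrite("pics/s2.png",cv2.resize(p[170:370,120:380],None,fx=2.5,fy=2.5,interpolation=cv2.INTER_CUBIC))
rows([(*on_tote(-.065,-.075,125.4),.052,125.4)])
E
```

```text
3.7 [0.65634751 0.22162422 0.14531838] [-1.79975797e+02  7.14161793e-03  1.25579465e+02] [ 2.72887170e-01  6.71754317e-01  1.11836231e+00 -2.67649495e-04
  1.35183060e+00 -3.48033433e-01]
[[0.018, 0.016, 0.467], np.float64(0.002)]
```

View pics/s2.png

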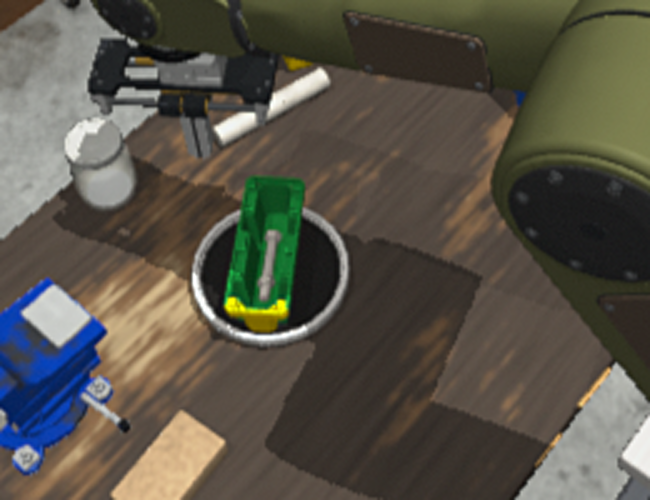

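The gripper is above the far side of the green tote, closed and clear of it. A white jar, around crop (100,165), stands near the gripper's far end, so I'll check that clearance before going down.

```bash
python3 - <<'E'
from h import *
for c in("scene","top"):
    d=np.load(f"pics/{c}1.npy");i=camera_info(c)
    W,_=cloud(i,np.ones(d.shape,bool),d)
    q=W[(abs(W[:,0]-.73)<.12)&(abs(W[:,1]-.3)<.15)&(W[:,2]>.05)]; q=q[np.hypot(*(q[:,:2]-C).T)>.11]
    print(c,len(q),q.min(0),q.max(0),np.median(q,0))
E
```

```text
scene 1085 [0.61014527 0.23958429 0.05001302] [0.82515667 0.44994641 0.1088975 ] [0.76036135 0.29841637 0.10054559]
top 777 [0.6100163  0.23630459 0.05029335] [0.81955467 0.44997619 0.11126561] [0.75836672 0.29204677 0.10007846]
```

Call:
{"api": "carry_out", "payload": {
  "motion": [
    [[0.018, 0.016, 0.2], 0.002],
    [[0.018, 0.016, 0.4], 0.002],
    [[0.018, 0.016, 0.467], 0.002],
    [[0.018, 0.016, 0.467], 0.002]
  ]
}}

```text
time_s: 4.15
ee_pos: [0.6558, 0.2271, 0.0503]
eef_rot: [-3.138, -0.001, 2.172]
force: [-0.4, 0.1, 1.2]
grip_width: 0.0007
grip_force: 0.0
```

```bash
python3 - <<'E'
from h import *
print(ctrl.get_obs()["ee_pos"])
rows([(*on_tote(-.065,-.065,125.4),.052,125.4),(*on_tote(-.065,-.055,125.4),.052,125.4),(*on_tote(-.065,-.047,125.4),.052,125.4)]+[(*on_tote(-.065,-.0455,a),.052,a) for a in np.arange(123,87,-4)])
E
```

```text
[0.65584725 0.22712543 0.05033871]
[[-0.006, -0.048, -0.008], np.float64(-0.0027)]
[[-0.007, -0.098, -0.008], np.float64(-0.0027)]
[[-0.008, -0.138, -0.008], np.float64(-0.0027)]
[[-0.017, -0.159, -0.008], np.float64(0.004)]
[[-0.032, -0.183, -0.008], np.float64(0.0151)]
[[-0.045, -0.207, -0.008], np.float64(0.0262)]
[[-0.056, -0.233, -0.008], np.float64(0.0373)]
[[-0.065, -0.259, -0.008], np.float64(0.0484)]
[[-0.072, -0.285, -0.008], np.float64(0.0595)]
[[-0.078, -0.313, -0.008], np.float64(0.0707)]
[[-0.082, -0.34, -0.008], np.float64(0.0818)]
[[-0.083, -0.368, -0.008], np.float64(0.0929)]
```

Call:
{"api": "carry_out", "payload": {
  "motion": [
    [[-0.006, -0.048, -0.008], -0.003],
    [[-0.007, -0.098, -0.008], -0.003],
    [[-0.008, -0.138, -0.008], -0.003],
    [[-0.017, -0.159, -0.008], 0.004],
    [[-0.032, -0.183, -0.008], 0.015],
    [[-0.045, -0.207, -0.008], 0.026],
    [[-0.056, -0.233, -0.008], 0.037],
    [[-0.065, -0.259, -0.008], 0.048],
    [[-0.072, -0.285, -0.008], 0.06],
    [[-0.078, -0.313, -0.008], 0.071],
    [[-0.082, -0.34, -0.008], 0.082],
    [[-0.083, -0.368, -0.008], 0.093]
  ]
}}

```text
time_s: 5.35
ee_pos: [0.6061, 0.1725, 0.0556]
eef_rot: [3.139, -0.0, 1.586]
force: [1.5, -0.6, 0.2]
grip_width: 0.0007
grip_force: 0.6
```

```bash
python3 - <<'E'
from h import *
o=ctrl.get_obs();print(o["ee_pos"],np.degrees(o["eef_rot"][2]),o["force"])
p,d=camera("top");i=camera_info("top");print(*tote(i,p,d,'g',C,.082))
cv2.imwrite("pics/t3.png",p)
rows([(*on_tote(-.065,-.0455,a),.052,a) for a in np.arange(87,40,-4)])
E
```

```text
[0.60606114 0.17247162 0.0556014 ] 90.86768809109537 [ 1.46337404 -0.61030622  0.22690881]
[0.55556097 0.27771674] 93.783775 [69.3813705444336, 82.75788116455078] 242 [0.07788105 0.08568949] [0.55981731 0.31271932]
[[-0.017, -0.027, 0.017], np.float64(0.0101)]
[[-0.031, -0.051, 0.017], np.float64(0.0212)]
[[-0.042, -0.076, 0.017], np.float64(0.0323)]
[[-0.052, -0.102, 0.017], np.float64(0.0434)]
[[-0.061, -0.129, 0.017], np.float64(0.0545)]
[[-0.067, -0.156, 0.017], np.float64(0.0656)]
[[-0.072, -0.183, 0.017], np.float64(0.0767)]
[[-0.074, -0.211, 0.017], np.float64(0.0878)]
[[-0.075, -0.238, 0.017], np.float64(0.0989)]
[[-0.074, -0.266, 0.017], np.float64(0.1101)]
[[-0.07, -0.293, 0.017], np.float64(0.1212)]
[[-0.065, -0.321, 0.017], np.float64(0.1323)]
```

Pushing works: the tote is now at about 90° (partly hidden by the arm). I'll continue.

Call:
{"api": "carry_out", "payload": {
  "motion": [
    [[-0.017, -0.027, 0.017], 0.01],
    [[-0.031, -0.051, 0.017], 0.021],
    [[-0.042, -0.076, 0.017], 0.032],
    [[-0.052, -0.102, 0.017], 0.043],
    [[-0.061, -0.129, 0.017], 0.055],
    [[-0.067, -0.156, 0.017], 0.066],
    [[-0.072, -0.183, 0.017], 0.077],
    [[-0.074, -0.211, 0.017], 0.088],
    [[-0.075, -0.238, 0.017], 0.099],
    [[-0.074, -0.266, 0.017], 0.11],
    [[-0.07, -0.293, 0.017], 0.121],
    [[-0.065, -0.321, 0.017], 0.132]
  ]
}}

```text
time_s: 6.6
ee_pos: [0.5419, 0.1587, 0.0516]
eef_rot: [3.14, -0.002, 0.758]
force: [0.2, 0.0, -0.5]
grip_width: 0.0005
grip_force: 0.3
```

```bash
python3 - <<'E'
from h import *
o=ctrl.get_obs();print(o["ee_pos"],np.degrees(o["eef_rot"][2]),o["force"])
p,d=camera("scene");i=camera_info("scene");print(*tote(i,p,d,'g',C,.082))
rows([(*on_tote(-.065,-.0455,a),.052,a) for a in [39,35,31,27,23,19,15,12,9,7,5,4]])
E
```

```text
[0.54185191 0.158673   0.05161502] 43.45055851746538 [ 0.19571505  0.02174056 -0.52314062]
[0.55314709 0.23843687] 46.287296 [70.48624420166016, 168.0611572265625] 623 [0.07807285 0.08405608] [0.61276174 0.2846388 ]
[[-0.015, -0.021, -0.002], np.float64(0.0117)]
[[-0.029, -0.045, -0.002], np.float64(0.0228)]
[[-0.04, -0.07, -0.002], np.float64(0.0339)]
[[-0.05, -0.096, -0.002], np.float64(0.045)]
[[-0.058, -0.122, -0.002], np.float64(0.0562)]
[[-0.064, -0.149, -0.002], np.float64(0.0673)]
[[-0.069, -0.177, -0.002], np.float64(0.0784)]
[[-0.07, -0.197, -0.002], np.float64(0.0867)]
[[-0.071, -0.218, -0.002], np.float64(0.095)]
[[-0.071, -0.232, -0.002], np.float64(0.1006)]
[[-0.071, -0.246, -0.002], np.float64(0.1062)]
[[-0.07, -0.253, -0.002], np.float64(0.1089)]
```

Call:
{"api": "carry_out", "payload": {
  "motion": [
    [[-0.015, -0.021, -0.002], 0.012],
    [[-0.029, -0.045, -0.002], 0.023],
    [[-0.04, -0.07, -0.002], 0.034],
    [[-0.05, -0.096, -0.002], 0.045],
    [[-0.058, -0.122, -0.002], 0.056],
    [[-0.064, -0.149, -0.002], 0.067],
    [[-0.069, -0.177, -0.002], 0.078],
    [[-0.07, -0.197, -0.002], 0.087],
    [[-0.071, -0.218, -0.002], 0.095],
    [[-0.071, -0.232, -0.002], 0.101],
    [[-0.071, -0.246, -0.002], 0.106],
    [[-0.07, -0.253, -0.002], 0.109]
  ]
}}

```text
time_s: 7.85
ee_pos: [0.4968, 0.1859, 0.0516]
eef_rot: [-3.141, -0.001, 0.076]
force: [-0.4, -1.0, -1.3]
grip_width: 0.0005
grip_force: 0.3
```

```bash
python3 - <<'E'
from h import *
o=ctrl.get_obs();print(o["ee_pos"],np.degrees(o["eef_rot"][2]),o["force"])
for c in("scene","top"):
    p,d=camera(c);i=camera_info(c);print(*tote(i,p,d,'g',C,.082))
p,d=camera("wrist");cv2.imwrite("pics/w4.png",p)
E
```

```text
[0.4968146  0.18587689 0.05161843] 4.370633805529446 [-0.36890488 -1.01136243 -1.29311904]
[0.55490027 0.24243805] 8.54602 [66.99629211425781, 169.2900848388672] 551 [0.07860727 0.08440743] [0.63103402 0.2486859 ]
[0.55572437 0.24428174] 6.853087 [64.89527893066406, 163.37806701660156] 122 [0.07733715 0.08493753] [0.62893538 0.2542654 ]
```

View pics/w4.png

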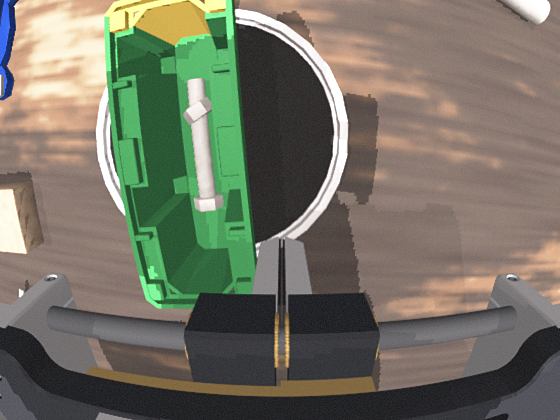

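The wrist view shows the green tote at about 8°, its yellow end at the far side (170,10), the finger touching its near right side at about (255,260), and the bolt still inside. I'll nudge it the last few degrees.

Call:
{"api": "carry_out", "payload": {
  "motion": [
    [[0.0, -0.012, 0], 0.004],
    [[0.0, -0.024, 0], 0.008],
    [[0.0, -0.034, 0], 0.012],
    [[0.0, -0.036, 0], 0.012]
  ]
}}

```text
time_s: 8.4
ee_pos: [0.4957, 0.1932, 0.0506]
eef_rot: [-3.142, -0.0, -0.001]
force: [0.3, -1.2, 0.4]
grip_width: 0.0006
grip_force: 0.3
```

```bash
python3 - <<'E'
from h import *
o=ctrl.get_obs();print(o["ee_pos"],np.degrees(o["eef_rot"][2]),o["force"])
for c in("scene","top"):
    p,d=camera(c);i=camera_info(c);print(*tote(i,p,d,'g',C,.082))
E
```

```text
[0.49566814 0.19319623 0.05063428] -0.04161369229890939 [ 0.27817064 -1.15395933  0.42019574]
[0.55565143 0.24335757] 1.941008 [68.05457305908203, 169.71466064453125] 539 [0.07833939 0.08457455] [0.63192476 0.24104855]
[0.55657861 0.24198212] 3.3706214 [64.7541275024414, 164.20323181152344] 129 [0.07792323 0.08577044] [0.63012781 0.2455326 ]
```

Call:
{"api": "carry_out", "payload": {
  "motion": [
    [[0.0, -0.006, 0], 0],
    [[0.0, -0.012, 0], 0],
    [[0, -0.012, 0], 0],
    [[0, 0.1, 0], 0],
    [[0, 0.1, -0.3], 0],
    [[0, 0.1, -0.6], 0],
    [[-0.3, 0.5, -0.6], 0],
    [[-0.6, 0.8, -0.6], 0],
    [[-0.6, 0.9, -0.6], 0],
    [[-0.6, 0.9, -0.6], 0]
  ],
  "hand": -1
}}

```text
time_s: 9.5
ee_pos: [0.3754, 0.0132, 0.1708]
eef_rot: [3.142, -0.001, 0.001]
force: [0.1, -1.5, 1.2]
grip_width: 0.0773
grip_force: 0.0
```

```bash
python3 - <<'E'
from h import *
o=ctrl.get_obs();print(o["time_s"],o["ee_pos"],np.degrees(o["eef_rot"][2]),o["force"])
for c in("scene","top"):
    p,d=camera(c);i=camera_info(c);print(*tote(i,p,d,'g',C,.082));print(*tote(i,p,d,'b',(.527,-.184),.062))
    cv2.imwrite(f"pics/{c}5.png",p);np.save(f"pics/{c}5.npy",d)
E
```

```text
9.5 [0.3753614  0.01324946 0.17079064] 0.07150614477460898 [ 0.12405303 -1.54198686  1.24609852]
[0.55817932 0.24428093] -8.3607435 [68.48445892333984, 170.86387634277344] 742 [0.07864321 0.08426333] [0.6335084  0.23083827]
[ 0.55654218 -0.18890567] 162.13293 [63.022735595703125, 112.75992584228516] 224 [0.05840124 0.06440546] [ 0.45695668 -0.16018056]
[0.55723248 0.24511137] -8.713757 [66.64283752441406, 167.77169799804688] 471 [0.07842868 0.08559839] [0.63254401 0.2365663 ]
[ 0.52560767 -0.18352231] 163.10902 [66.76512145996094, 168.8374786376953] 458 [0.05851544 0.06632981] [ 0.44953824 -0.16192095]
```

My mistake: the fingers opened at the start of that call and pushed the tote past, to -8.5°. I'll push it back from the left with closed fingers, which also recentres it.

Call:
{"api": "carry_out", "payload": {
  "motion": [
    [[0.59, -0.8, 0], 0],
    [[0.59, -0.8, 0], 0],
    [[0.59, -0.8, 0], 0],
    [[0.59, -0.8, 0], 0],
    [[0.59, -0.8, 0], 0]
  ],
  "hand": 1
}}

```text
time_s: 10.1
ee_pos: [0.4963, 0.1784, 0.1693]
eef_rot: [-3.141, 0.001, 0.004]
force: [-0.2, -1.7, 0.0]
grip_width: 0.052
grip_force: 0.0
```

Call:
{"api": "carry_out", "payload": {
  "motion": [
    [[0, -0.76, 0], 0],
    [[0, -0.76, 0], 0],
    [[0, -0.76, 0], 0],
    [[0, -0.76, 0], 0],
    [[0, -0.76, 0], 0],
    [[0, -0.76, 0], 0]
  ]
}}

```text
time_s: 10.7
ee_pos: [0.4946, 0.3253, 0.1705]
eef_rot: [3.141, 0.0, -0.0]
force: [0.3, -0.2, 0.5]
grip_width: 0.0041
grip_force: 0.0
```

Call:
{"api": "carry_out", "payload": {
  "motion": [
    [[0, 0, 0], 0],
    [[0, 0, 0.2], 0],
    [[0, 0, 0.4], 0],
    [[0, 0, 0.59], 0],
    [[0, 0, 0.59], 0],
    [[0, 0, 0.59], 0]
  ]
}}

```text
time_s: 11.3
ee_pos: [0.4951, 0.3258, 0.0537]
eef_rot: [-3.141, -0.0, -0.001]
force: [0.2, -0.7, 0.5]
grip_width: 0.0001
grip_force: 0.0
```

```bash
python3 - <<'E'
from h import *
o=ctrl.get_obs();print(o["time_s"],o["ee_pos"],np.degrees(o["eef_rot"][2]),o["force"],o["grip_width"])
for c in("scene","top"):
    p,d=camera(c);i=camera_info(c);print(*tote(i,p,d,'g',C,.082))
E
```

```text
11.3 [0.49512072 0.32578826 0.05371228] -0.04218057680026222 [ 0.17659388 -0.74105134  0.46537069] 0.00013522092250014937
[0.48375256 0.25448923] -75.334206 [36.397621154785156, 66.74369049072266] 153 [0.07952616 0.08402135] [nan nan]
[0.55811127 0.2448029 ] -8.340052 [65.53653717041016, 166.5881805419922] 345 [0.07780042 0.08494761] [0.63272374 0.23583282]
  return _methods._mean(a, axis=axis, dtype=dtype,
  ret = um.true_divide(
```

Call:
{"api": "carry_out", "payload": {
  "motion": [
    [[0, 0.04, 0], 0],
    [[0, 0.08, 0], 0],
    [[0, 0.11, 0], 0],
    [[0, 0.13, 0], 0],
    [[0, 0.15, 0], 0],
    [[0, 0.165, 0], 0],
    [[0, 0.175, 0], 0],
    [[0, 0.175, 0], 0]
  ]
}}

```text
time_s: 12.2
ee_pos: [0.4946, 0.291, 0.0525]
eef_rot: [3.141, 0.0, 0.0]
force: [-0.5, -0.0, -0.1]
grip_width: 0.0001
grip_force: 0.0
```

```bash
python3 - <<'E'
from h import *
o=ctrl.get_obs();print(o["time_s"],o["ee_pos"],np.degrees(o["eef_rot"][2]),o["force"],o["grip_width"])
p,d=camera("top");i=camera_info("top");print(*tote(i,p,d,'g',C,.082))
E
```

```text
12.2 [0.49457265 0.29101744 0.05250964] 0.010596288432751086 [-0.46879053 -0.04306425 -0.0664016 ] 0.0001252775281274158
[0.59631647 0.24249768] -1.2895434 [63.88999938964844, 88.77327728271484] 197 [0.07848782 0.08560162] [0.63227304 0.24344467]
```

Call:
{"api": "carry_out", "payload": {
  "motion": [
    [[0, -0.1, 0], 0],
    [[0, -0.15, 0], 0],
    [[0, -0.15, -0.3], 0],
    [[0, -0.15, -0.6], 0],
    [[-0.3, 0.2, -0.6], 0],
    [[-0.6, 0.5, -0.6], 0],
    [[-0.6, 0.9, -0.6], 0],
    [[-0.6, 0.9, -0.6], 0],
    [[-0.6, 0.9, -0.6], 0]
  ]
}}

```text
time_s: 13.15
ee_pos: [0.3734, 0.1099, 0.1726]
eef_rot: [3.141, -0.001, 0.001]
force: [0.2, -0.7, 1.1]
grip_width: 0.0005
grip_force: 0.0
```

Call:
{"api": "carry_out", "payload": {
  "motion": [
    [[0, 0.7, 0], 0],
    [[0, 0.9, 0], 0],
    [[0, 0.9, 0], 0],
    [[0, 0.9, 0], 0],
    [[0, 0.9, 0], 0]
  ]
}}

```text
time_s: 13.65
ee_pos: [0.3746, -0.0714, 0.1727]
eef_rot: [3.141, -0.0, -0.003]
force: [-0.0, 0.9, 0.3]
grip_width: 0.0007
grip_force: 0.0
```

```bash
python3 - <<'E'
from h import *
o=ctrl.get_obs();print(o["time_s"],o["ee_pos"],np.degrees(o["eef_rot"][2]))
for c in("scene","top"):
    p,d=camera(c);i=camera_info(c);print(*tote(i,p,d,'g',C,.082));print(*tote(i,p,d,'b',(.527,-.184),.062))
    cv2.imwrite(f"pics/{c}6.png",p);np.save(f"pics/{c}6.npy",d)
    for q in("green_tote_mark","green_tote","bolt"):print(q,[(x["location"],x["conf"]) for x in finder.pinpoint(c,q)[:1]])
E
```

```text
13.65 [ 0.37456209 -0.0713754   0.17266442] -0.19602428232476446
[0.55763611 0.24400504] -1.0188054 [68.40045928955078, 171.0164794921875] 746 [0.07818254 0.08431423] [0.63356348 0.23755726]
[ 0.52807861 -0.18390228] 163.25041 [68.62400817871094, 168.80181884765625] 384 [0.05812744 0.06514283] [ 0.45602182 -0.15132378]
green_tote_mark [([202.7, 249.9], 0.68)]
green_tote [([223.9, 281.5], 0.98)]
bolt [([222.8, 278.8], 0.69)]
[0.55634113 0.24440211] -1.6299665 [66.91567993164062, 169.01239013671875] 473 [0.07825928 0.08503058] [0.63240515 0.24391704]
[ 0.5383291  -0.18774435] -16.96656 [67.16361999511719, 143.8766632080078] 382 [0.058173   0.06637197] [nan nan]
green_tote_mark [([207.1, 210.8], 0.95)]
green_tote [([212.9, 240.9], 0.85)]
bolt [([208.8, 241.0], 0.57)]
  return _methods._mean(a, axis=axis, dtype=dtype,
  ret = um.true_divide(
```

Green tote: centre (0.557, 0.244), yaw about -1.3°, and the finger contact position agrees. Now I'll go over the blue tote.

Call:
{"api": "carry_out", "payload": {
  "motion": [
    [[0.76, 0.563, 0], 0.047],
    [[0.76, 0.563, 0], 0.047],
    [[0.76, 0.563, 0], 0.047],
    [[0.76, 0.563, 0], 0.047],
    [[0.76, 0.563, 0], 0.047],
    [[0.76, 0.563, 0], 0.047],
    [[0.76, 0.563, 0], 0.047],
    [[0.76, 0.563, 0], 0.047],
    [[0.76, 0.563, 0], 0.047],
    [[0.76, 0.563, 0], 0.047]
  ],
  "hand": -1
}}

```text
time_s: 15.05
ee_pos: [0.5265, -0.1811, 0.173]
eef_rot: [3.142, -0.001, -0.295]
force: [0.6, -0.4, 0.3]
grip_width: 0.077
grip_force: 0.0
```

```bash
python3 - <<'E'
from h import *
o=ctrl.get_obs();print(o["time_s"],o["ee_pos"],np.degrees(o["eef_rot"][2]),o["grip_width"])
p,d=camera("wrist");cv2.imwrite("pics/w7.png",p)
rows([(.5265,-.184,.1,-17),(.5265,-.184,.038,-17)])
E
```

```text
15.05 [ 0.52652445 -0.18106028  0.17297496] -16.88879254814402 0.07701665793467649
[[0.004, 0.014, 0.364], np.float64(0.0003)]
[[0.004, 0.014, 0.674], np.float64(0.0003)]
```

View pics/w7.png

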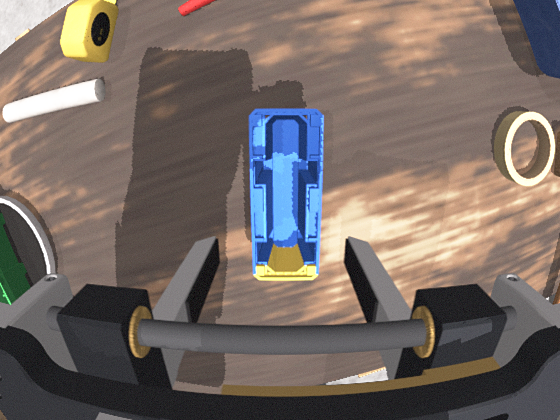

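The blue tote lies straight between the fingers, centred at about column 286, with its yellow end at (286,272) towards the robot. I'll finish opening, go down and grip.

Call:
{"api": "carry_out", "payload": {
  "motion": [
    [[0.004, 0.014, 0], 0],
    [[0.004, 0.014, 0.1], 0],
    [[0.004, 0.014, 0.2], 0],
    [[0.004, 0.014, 0.3], 0],
    [[0.004, 0.014, 0.4], 0],
    [[0.004, 0.014, 0.5], 0],
    [[0.004, 0.014, 0.6], 0],
    [[0.004, 0.014, 0.66], 0],
    [[0.004, 0.014, 0.674], 0],
    [[0.004, 0.014, 0.674], 0],
    [[0.004, 0.014, 0.674], 0]
  ]
}}

```text
time_s: 16.2
ee_pos: [0.5271, -0.1845, 0.0387]
eef_rot: [3.141, -0.001, -0.295]
force: [-1.6, 0.7, -0.5]
grip_width: 0.0941
grip_force: 0.0
```

Call:
{"api": "carry_out", "payload": {
  "motion": [
    [[0, 0, 0], 0],
    [[0, 0, 0], 0],
    [[0, 0, 0], 0],
    [[0, 0, 0], 0],
    [[0, 0, 0], 0],
    [[0, 0, 0], 0],
    [[0, 0, 0], 0],
    [[0, 0, 0], 0]
  ],
  "hand": 1,
  "force": 20
}}

```text
time_s: 17.0
ee_pos: [0.5267, -0.1843, 0.0379]
eef_rot: [3.142, -0.0, -0.295]
force: [-1.0, -0.7, 3.5]
grip_width: 0.0658
grip_force: 20.0
```

```bash
python3 - <<'E'
from h import *
o=ctrl.get_obs();print(o["time_s"],o["ee_pos"],np.degrees(o["eef_rot"]),o["grip_width"],o["grip_force"],o["force"])
E
```

```text
17.0 [ 0.52669326 -0.18431684  0.037919  ] [ 1.79997351e+02 -1.48980810e-02 -1.69062779e+01] 0.0657691832744839 20.000721216201782 [-0.97975326 -0.74364722  3.48851851]
```

Call:
{"api": "carry_out", "payload": {
  "motion": [
    [[0, 0, -0.1], 0],
    [[0, 0, -0.3], 0],
    [[0, 0, -0.5], 0],
    [[0, 0, -0.7], 0],
    [[0, 0, -0.7], 0],
    [[0, 0, -0.7], 0]
  ]
}}

```text
time_s: 17.6
ee_pos: [0.5266, -0.1842, 0.1776]
eef_rot: [-3.142, -0.0, -0.295]
force: [-0.3, 1.3, -2.7]
grip_width: 0.0656
grip_force: 20.0
```

```bash
python3 - <<'E'
from h import *
o=ctrl.get_obs();print(o["time_s"],o["ee_pos"],o["grip_width"],o["grip_force"],o["force"])
c="scene";p,d=camera(c);i=camera_info(c);print(*tote(i,p,d,'b',(.527,-.184),.202))
rows([(.527,-.01,.178,-17),(.557,.15,.178,-1.3)])
E
```

```text
17.6 [ 0.52656623 -0.18419684  0.17758814] 0.06563741670893024 19.999286234378815 [-0.34286385  1.28583715 -2.74080885]
[ 0.52471973 -0.18210049] 163.2418 [69.61624908447266, 165.0114288330078] 412 [0.19797275 0.204238  ] [ 0.45417851 -0.15668958]
[[-0.249, -0.834, -0.008], np.float64(0.0003)]
[[-0.338, -1.643, -0.008], np.float64(-0.0434)]
```

Call:
{"api": "carry_out", "payload": {
  "motion": [
    [[-0.125, -0.417, 0], 0],
    [[-0.249, -0.834, 0], 0],
    [[-0.249, -0.834, 0], 0],
    [[-0.249, -0.834, 0], 0],
    [[-0.249, -0.834, 0], 0],
    [[-0.249, -0.834, 0], 0]
  ]
}}

```text
time_s: 18.25
ee_pos: [0.527, -0.0101, 0.1764]
eef_rot: [3.141, 0.002, -0.294]
force: [0.4, -0.3, -1.6]
grip_width: 0.0657
grip_force: 20.0
```

```bash
python3 - <<'E'
from h import *
rows([(.557,.15,.178,-1.3)])
E
```

```text
[[-0.088, -0.81, -0.008], np.float64(-0.0432)]
```

Call:
{"api": "carry_out", "payload": {
  "motion": [
    [[-0.044, -0.4, 0], -0.022],
    [[-0.088, -0.81, 0], -0.043],
    [[-0.088, -0.81, 0], -0.043],
    [[-0.088, -0.81, 0], -0.043],
    [[-0.088, -0.81, 0], -0.043],
    [[-0.088, -0.81, 0], -0.043],
    [[-0.088, -0.81, 0], -0.043]
  ]
}}

```text
time_s: 18.95
ee_pos: [0.5578, 0.1481, 0.1776]
eef_rot: [3.141, 0.0, -0.027]
force: [-0.5, 0.5, -1.9]
grip_width: 0.0658
grip_force: 20.0
```

```bash
python3 - <<'E'
from h import *
o=ctrl.get_obs();print(o["time_s"],o["ee_pos"],np.degrees(o["eef_rot"]))
rows([(.557,.244,.178,-1.3),(.557,.244,.125,-1.3)])
for c in("scene","top"):
    p,d=camera(c);i=camera_info(c);print(*tote(i,p,d,'b',(.557,.15),.202));print(*tote(i,p,d,'g',(.557,.244),.082))
E
```

```text
18.95 [0.55779957 0.14807689 0.17756446] [ 1.79982832e+02  2.31613518e-02 -1.54936685e+00]
[[-0.017, -0.479, -0.002], np.float64(-0.0007)]
[[-0.017, -0.479, 0.263], np.float64(-0.0007)]
[0.53743732 0.14940816] 177.51839 [67.95557403564453, 126.60932159423828] 449 [0.19760078 0.20342006] [0.48205207 0.15908281]
[0.55812885 0.24362015] -1.3631812 [69.0963363647461, 172.07266235351562] 743 [0.07841821 0.08455279] [0.6332439  0.23342497]
[0.58708594 0.11741187] 164.94513 [0.0, 2.411505937576294] 2 [0.20183382 0.2028074 ] [0.55953292 0.23755403]
[0.55562286 0.24774631] 1.0631214 [64.77996063232422, 168.7735595703125] 279 [0.07851688 0.08531316] [0.63212192 0.26827131]
```

Call:
{"api": "carry_out", "payload": {
  "motion": [
    [[-0.01, -0.24, 0], 0],
    [[-0.017, -0.479, 0], -0.001],
    [[-0.017, -0.479, 0], -0.001],
    [[-0.017, -0.479, 0], -0.001],
    [[-0.017, -0.479, 0.1], -0.001],
    [[-0.017, -0.479, 0.2], -0.001],
    [[-0.017, -0.479, 0.26], -0.001],
    [[-0.017, -0.479, 0.26], -0.001],
    [[-0.017, -0.479, 0.26], -0.001]
  ]
}}

```text
time_s: 19.95
ee_pos: [0.5572, 0.2452, 0.1265]
eef_rot: [-3.141, -0.001, -0.019]
force: [-0.2, 0.6, -2.3]
grip_width: 0.0659
grip_force: 20.0
```

```bash
python3 - <<'E'
from h import *
o=ctrl.get_obs();print(o["time_s"],o["ee_pos"],np.degrees(o["eef_rot"]),o["force"])
rows([(.557,.244,.125,-1.3),(.557,.244,.113,-1.3)])
p,d=camera("scene");i=camera_info("scene");print(*tote(i,p,d,'b',(.557,.244),.148))
cv2.imwrite("pics/s8.png",cv2.resize(p[200:350,130:330],None,fx=4,fy=4,interpolation=cv2.INTER_CUBIC))
E
```

```text
19.95 [0.55717261 0.24521006 0.12649783] [-1.79988112e+02 -3.69419270e-02 -1.11415028e+00] [-0.19064021  0.6431127  -2.3306044 ]
[[-0.001, 0.006, 0.007], np.float64(0.0005)]
[[-0.001, 0.006, 0.067], np.float64(0.0005)]
[0.53728772 0.24623186] 176.82103 [68.27564239501953, 129.42642211914062] 478 [0.146143   0.15260369] [0.48035205 0.25016731]
```

View pics/s8.png

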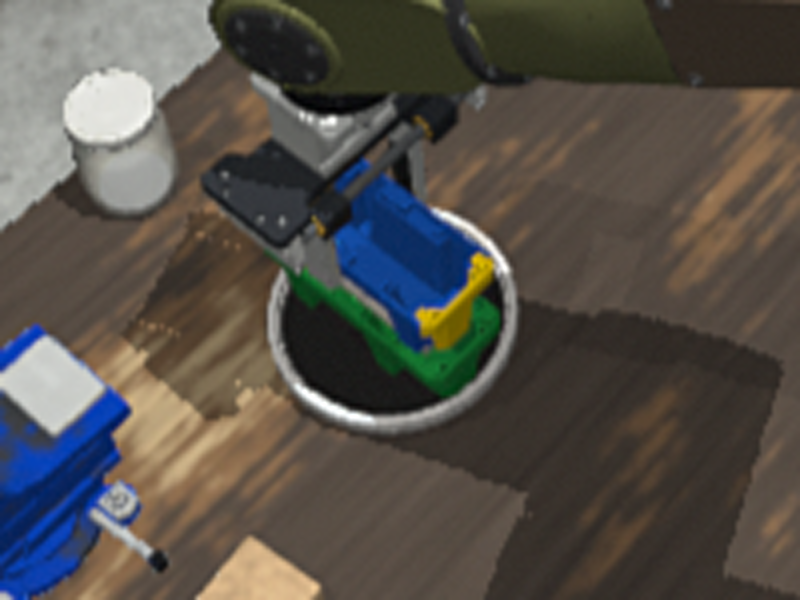

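The blue tote hangs in line over the green one, yellow end towards the robot at about (455,300). Now I'll lower it gently.

Call:
{"api": "carry_out", "payload": {
  "motion": [
    [[0, 0.006, 0.02], 0],
    [[0, 0.006, 0.035], 0],
    [[0, 0.006, 0.05], 0],
    [[0, 0.006, 0.058], 0],
    [[0, 0.006, 0.062], 0],
    [[0, 0.006, 0.062], 0]
  ]
}}

```text
time_s: 20.6
ee_pos: [0.5567, 0.2446, 0.1139]
eef_rot: [-3.142, -0.0, -0.019]
force: [-3.2, -1.6, 4.1]
grip_width: 0.0658
grip_force: 20.0
```

```bash
python3 - <<'E'
from h import *
o=ctrl.get_obs();print(o["time_s"],o["ee_pos"],np.degrees(o["eef_rot"]),o["force"],o["moment"])
p,d=camera("scene");i=camera_info("scene");print(*tote(i,p,d,'b',(.557,.244),.138));print(*tote(i,p,d,'g',(.557,.244),.082))
E
```

```text
20.6 [0.55671192 0.24461278 0.11390002] [-1.79997906e+02 -1.16504204e-02 -1.06107329e+00] [-3.21498812 -1.55276472  4.14764478] [-0.23905897  0.64625785 -0.03800852]
[0.53600708 0.24598289] 178.6396 [67.83821868896484, 127.26262664794922] 447 [0.13425118 0.13984384] [0.47992044 0.24977625]
[0.53152441 0.24580833] 179.35384 [65.99453735351562, 118.61133575439453] 268 [0.07995095 0.08684482] [0.47992044 0.24977625]
```

Contact at TCP height 0.114, the expected seated height, with about 6 N. I'll release and withdraw.

Call:
{"api": "carry_out", "payload": {
  "motion": [
    [[0, 0, 0], 0],
    [[0, 0, 0], 0],
    [[0, 0, 0], 0],
    [[0, 0, 0], 0],
    [[0, 0, 0], 0],
    [[0, 0, 0], 0],
    [[0, 0, -0.1], 0],
    [[0, 0, -0.25], 0],
    [[0, 0, -0.4], 0],
    [[0, 0, -0.5], 0]
  ],
  "hand": -1
}}

```text
time_s: 21.65
ee_pos: [0.557, 0.2447, 0.2157]
eef_rot: [-3.141, -0.002, -0.019]
force: [0.9, -1.2, 0.0]
grip_width: 0.0937
grip_force: 0.0
```

Call:
{"api": "carry_out", "payload": {
  "motion": [
    [[-0.4, 0.3, 0], 0],
    [[-0.8, 0.7, 0], 0],
    [[-0.9, 1, 0], 0],
    [[-0.9, 1, 0], 0],
    [[-0.9, 1, 0], 0],
    [[-0.9, 1, 0], 0]
  ]
}}

```text
time_s: 22.25
ee_pos: [0.371, 0.0461, 0.2135]
eef_rot: [3.141, -0.001, -0.02]
force: [0.2, -0.8, 0.1]
grip_width: 0.0941
grip_force: 0.0
```

```bash
python3 - <<'E'
from h import *
o=ctrl.get_obs();print(o["time_s"],o["ee_pos"])
for c in("scene","top"):
    p,d=camera(c);i=camera_info(c);print(*tote(i,p,d,'b',(.557,.244),.138));print(*tote(i,p,d,'g',(.557,.244),.082))
    P,_=cloud(i,colour(p,'b')|colour(p,'y'),d); P=P[(np.hypot(*(P[:,:2]-C).T)<.11)&(P[:,2]>.128)]
    A=np.c_[P[:,:2]-C,np.ones(len(P))]; w=np.ones(len(P),bool)
    for _ in range(6): k=np.linalg.lstsq(A[w],P[w,2],rcond=None)[0]; w=abs(P[:,2]-A@k)<.004
    print("rim plane tilt deg",np.degrees(k[:2]),"z",k[2])
    if c=="scene": cv2.imwrite("pics/s9.png",cv2.resize(p[200:350,130:330],None,fx=4,fy=4,interpolation=cv2.INTER_CUBIC))
E
```

```text
22.25 [0.3709768  0.04612036 0.21350101]
[0.55752515 0.24493045] 179.0879 [69.02688598632812, 169.26028442382812] 781 [0.13424157 0.14025446] [0.48089809 0.2511823 ]
[0.5568656  0.24427341] 178.4893 [67.86116790771484, 167.78456115722656] 347 [0.08011841 0.08584111] [0.48089809 0.2511823 ]
rim plane tilt deg [-0.31084637  1.79219799] z 0.13500134667286798
[0.5557251  0.24589136] 179.01065 [66.54297637939453, 169.5966033935547] 514 [0.13426772 0.14137594] [0.47698126 0.24232862]
[0.53805444 0.21756718] 157.47682 [54.34537124633789, 161.4992218017578] 102 [0.08022959 0.08557726] [0.47698126 0.24232862]
rim plane tilt deg [-0.373821   -1.09893926] z 0.1351715198719385
```

View pics/s9.png

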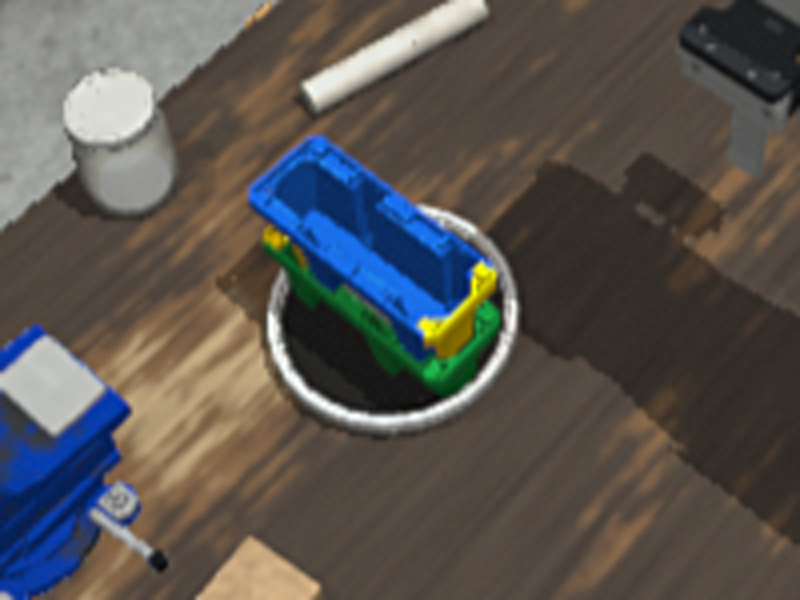

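The stack stands in line: blue on top with its yellow end towards the robot at about (455,310), and green's yellow end away at about (275,237). The blue rim is 76 mm higher than it was on the bench, which matches fully seated. The rim is level along its length, and the sideways tilt readings (+1.8° and -1.1°) have opposite signs in the two cameras, so I read them as view bias.

```bash
python3 -c "
from station import ctrl
print(ctrl.hand_in())"
```

```text
the job is handed in; nothing more can be done
None
```

The job is handed in at about 22 s: the green tote's yellow end points away from the robot to within about 1.5° (opening the fingers too early once pushed it 8.5° past, and I pushed it back), the blue tote measures level at its seated height with its yellow end towards the robot, and the bolt was last seen in the green tote just before stacking.

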